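Calibrate the small balance with weight and recessed key

TASK

Start the calibration of the small laboratory balance: stand the larger of the two steel weights upright on the middle of the balance's small raised pan and let go of it, then take the stylus out of its stand and reach its thin tip through the round aperture in the balance's top to press the recessed calibration button, without forcing it. Finish while still gripping the stylus and holding the button down with it; do not press the button before the weight is on the pan, and leave the smaller weight and the petri dish, tape roll and forceps where they are.

Things in the scene. Friction and masses are not known exactly. Their poses are not given: they have to be found in the camera images.
- balance: compact white bench balance, fixed to the bench during the job; housing 170 (x) x 140 (y) x 45 mm high, origin at the centre of its underside, z up, its front (display and aperture) faces its own -x. Its only tall part is the pan with its post.
- pan_top (a point): centre of the top face of the balance's round steel pan: 42 mm across, 6 mm thick, on a thin post, top 70 mm above the bench, fixed, 35 mm behind the balance's origin (+x).
- aperture (a point): centre of the mouth of the round vertical hole in the balance's flat top, 45 mm above the bench, at x -55, y -45 mm of the balance; 12 mm across, with a 2 mm chamfer. The button sits inside it.
- button_top (a point): centre of the top face of the recessed button (9.6 mm across), 20 mm straight below the mouth of the aperture (25 mm above the bench) when up; moves down with the button.
- cal_button (a joint): travel of the button, m: 0 is up, 0.006 is fully down. Springs back: about 1.5 N to start it, 3.6 N at 3.5 mm, 5.1 N at 6 mm, then a hard stop. It counts as held down beyond 3.5 mm.
- weight_large: the larger steel weight, 0.15 to 0.26 kg, loose, round, standing on the bench: 52 mm high; cylinder 30 mm across from 0 to 33 mm up, then a neck and a knob 16.5 mm across from 44 to 52 mm up. Origin at the centre of its underside, z up.
- weight_small: the smaller steel weight of the same form, 20 mm across and 36 mm high, loose; not used, leave it. Origin at the centre of its underside. The two weights may stand in each other's places.
- stylus_stand: aluminium block 60 x 60 x 45 mm, fixed, with an upright 9 mm hole through its middle in which the stylus stands; origin at the centre of its underside.
- stylus: straight round stylus, about 0.04 kg, 134 mm long, loose, standing tip down in the stand: steel tip rod 6 mm across from 0 to 45 mm, plain grey handle 14 mm across from 45 to 134 mm, whose lower shoulder rests on the stand's top so that the handle stands clear above it. Origin at the very end of the tip, z along the stylus towards the handle.
- stylus_tip (a point): the end of the stylus tip (same point as the stylus' origin).
- petri_dish: bystander: round petri dish 60 mm across, 15 mm high, loose; origin at the centre of its underside.
- tape: bystander: roll of tape lying flat, 96 mm across, 19 mm high, loose; origin at the centre of its underside.
- tweezers: bystander: steel forceps lying flat, 131 mm long (y) x 18 x 8 mm, loose; origin at the centre of the underside.
Not all that is in view belongs to the job. Leave any pink look-alike of the weight_large alone.

How it is judged:
By the outcome, as a careful person would: the job done as asked, in the order asked, and still so for the second after the job is handed in, while the arm keeps its last pose, push and grip.
It also fails if it takes over 70 s, if anything falls off the work surface, if the arm or the gripper's body presses on something with over 40 N, if the wrist force passes 120 N, or if a joint passes its speed limit or range.

ROBOT

A 6-joint arm with a two-finger parallel gripper is mounted at the origin on a cart in front of the work surface, level with it; the furniture and walls round the work are solid. World frame = base frame: x ahead of the robot, y to its left, z up, the work surface at z = 0. Lengths are in m, angles in rad, forces in N, time in s.
With the tool pointing down it reaches from about 0.325 to 0.775 m from the base axis. Payload 9.3 kg.
Tool frame: the origin (TCP) lies at the very end of the fingers, on their centre line; the grasp point (between the pads) lies bot.grip_point_offset behind it (bot.grip_point_offset is the distance from the TCP to the grasp point, in m); z points along the fingers, y is the line along which they close (so a half turn about z gives the same grasp; the last joint's range is limited). The gripper opens to 85 mm and grips with 20 to 120 N. Pads are 22 mm wide; open, the fingers measure 114 mm over their backs; the gripper's body (76 mm by 85 mm) begins 54 mm behind the grasp point. The pads swing forward as they close: fully open they stand 13 mm farther back than shut.
Start: joints at [0.983, 0.259, 0.021, 1.334, 0, 1.418], TCP at [0.232, 0.499, 0.231] pointing down, gripper open.
Joint ranges: [-3.04, 3.04], [-0.91, 1.82], [-1.04, 1.36], [-1.92, 1.95], [-1.52, 1.45], [-3.14, 3.14]. Speed limits (rad/s): [2.22, 2.22, 2.79, 3.14, 3.14, 3.14].

INTERFACE

Orientations are given as a unit quaternion [x, y, z, w].
In Python, from workcell import bot gives the robot as it stands. The module is installed in compiled form; this text tells all that it offers. Calls block until the motion is done:
- bot.move_pose(position, orientation): joint-space move of the TCP to a pose.
- bot.move_linear(position, frame=None, max_speed=0.15, contact_N=None): straight line of the TCP; frame=None keeps the orientation; max_speed is the mean speed in m/s. With contact_N (N) it stops when the force on the tool has changed by that much, and returns True; else False.
- bot.move_j(angles): joint-space move.
- bot.move_gripper(opening, squeeze=None): finger opening in m; squeeze is the grip in N (None keeps the last); returns when the fingers have stopped.
- bot.pause(seconds).
- bot.inverse_kinematics(position, orientation): joint angles nearest the present ones, or None.
- bot.get_obs(): the state.
- bot.snapshot(name): name is "scene" or "top"; returns a dict with "pixels" (420x560x3 uint8, red, green, blue), "range_z" (420x560 float32, m along the optical axis (not along the pixel's ray), 0 where there is no reading), "fx", "fy", "cx", "cy" (pixels), "distortion" ([k1, k2, p1, p2, k3] as OpenCV has them; the pictures are not rectified), "xyz" and "attitude" of the camera in the world. Camera axes: x right, y up, looking along -z (the intrinsics and any distortion apply to the point x, -y, -z); pixel columns grow to the right and rows downward; lengths in m; the calibration is good to about 2 mm. A picture is of the moment at which its call begins.
A pose or a line that the arm cannot do raises bot.Unreachable and nothing moves.
- bot.close_job(): hands the job in; it is judged then, once.
Trained networks look in a picture, given as the dict that the camera call returned (one of the last four; its "shot" number tells which), for a name from the list of things; names that differ only in an ending like _2 or _b are one class to them, and where a whole thing is asked for, a point or a joint stands for the part that bears it (a point fixed in the world has none). Each returns a list of dicts, best first, with "conf" (0 to 1); they miss things now and then, are a little off and sometimes report something else, mostly with a low value. They report only what shows in the picture. A call takes as long as a camera call. They do not tell look-alikes from the thing itself.
- bot.spot_in(picture, name): "xyz" ([x, y, z] in m, in the coordinates of the camera as it stood for that picture, good to about 4 mm: the middle of the surface that is visible of it).
The state is a dict: "time": time; "q": joint angles; "joint_vel": joint speeds; "effort": joint torques, N m; "position": TCP position; "eef_rot": TCP orientation; "ft_force": force on the tool from outside, world axes, zero at the start; "ft_torque": the same for the moment, N m; "opening": finger opening in m; "grasp_force": force on a finger pad.
Only numpy, scipy, OpenCV 4.12 (cv2) and the standard library are available. Lean on these libraries where they do the work, as an engineer would, in place of code of your own. Each camera call takes 0.05 s, during which the arm holds its last target. There are 200 camera calls.

## Working session

There is one attempt and no reset: what is moved stays moved. The work goes in short steps, each a Python script; the robot and the scene stay as the last script left them, time stands still between calls to the robot, and variables do not carry over. Pictures are saved under pics/ and viewed, at most 10 in all, crops included, and the job is handed in when it is done.

```bash
mkdir -p pics
cat > h.py <<'E'
from workcell import bot
import numpy as np, cv2
from scipy.spatial.transform import Rotation as R
def att(p):
    a=np.array(p["attitude"],float)
    return R.from_quat(a).as_matrix() if a.size==4 else a.reshape(3,3)
def world(p,c): return att(p)@np.array(c)+np.array(p["xyz"])
def K(p): return np.array([[p["fx"],0,p["cx"]],[0,p["fy"],p["cy"]],[0,0,1.]]),np.array(p["distortion"],float)
def cloud(p):
    k,d=K(p); h,w=p["range_z"].shape
    u,v=np.meshgrid(np.arange(w),np.arange(h))
    n=cv2.undistortPoints(np.stack([u,v],-1).reshape(-1,1,2).astype(np.float64),k,d).reshape(h,w,2)
    z=p["range_z"].astype(float)
    c=np.stack([n[...,0]*z,-n[...,1]*z,-z],-1)
    W=c@att(p).T+np.array(p["xyz"]); W[z==0]=np.nan
    return W
def pix(p,X):
    k,d=K(p); c=(np.atleast_2d(X)-np.array(p["xyz"]))@att(p)
    return cv2.projectPoints(c*[1,-1,-1],np.zeros(3),np.zeros(3),k,d)[0].reshape(-1,2)
def save(p,n,box=None,s=1):
    im=p["pixels"][...,::-1]
    if box: im=im[box[1]:box[3],box[0]:box[2]]
    cv2.imwrite("pics/"+n,cv2.resize(im,None,fx=s,fy=s,interpolation=cv2.INTER_CUBIC))
def quat(yaw): # tool down, tool y along yaw+90
    return (R.from_euler('z',yaw)*R.from_euler('x',np.pi)).as_quat()
E
python3 - <<'E'
from h import *
o=bot.get_obs(); print(o["time"],o["eef_rot"],o["ft_force"],bot.grip_point_offset)
for c in ("top","scene"):
    p=bot.snapshot(c); save(p,c+"1.png"); print(c,p["xyz"],p["attitude"])
    for n in "balance pan_top aperture weight_large weight_small stylus_stand stylus petri_dish tape tweezers".split():
        for r in bot.spot_in(p,n)[:4]:
            w=world(p,r["xyz"]); print(n,round(r["conf"],2),w.round(4),pix(p,w).round()[0])
E
```

```text
0.0 [ 2.15689037e-01  9.76461891e-01 -6.04855984e-04 -2.22999637e-04] [ 1.15461418 -0.15523268  0.30695983] 0.0187
top [0.27728438 0.02671794 1.47010096] [ 0.05299041 -0.05424929 -0.69762789  0.71243551]
balance 0.69 [0.5256 0.0875 0.0442] [259. 190.]
pan_top 0.81 [0.5246 0.0877 0.0451] [259. 190.]
aperture 0.86 [0.5256 0.086  0.0454] [259. 190.]
aperture 0.31 [0.4483 0.3134 0.1141] [171. 213.]
weight_large 0.6 [ 0.4466 -0.1516  0.0353] [345. 220.]
weight_small 0.44 [ 0.4829 -0.2848  0.0257] [392. 209.]
stylus_stand 0.81 [0.4427 0.3102 0.0452] [177. 218.]
stylus 0.55 [0.4468 0.3158 0.1127] [170. 213.]
petri_dish 0.6 [ 0.6135 -0.2277  0.0113] [371. 164.]
tape 0.69 [ 0.6188 -0.3514  0.0203] [414. 162.]
scene [-0.09971737 -0.9389179   0.68793553] [ 0.48577905 -0.14635065 -0.24709209  0.82555781]
balance 0.82 [0.5111 0.0525 0.0418] [263. 211.]
pan_top 0.59 [0.5107 0.054  0.0448] [262. 210.]
aperture 0.6 [0.5102 0.0509 0.0473] [263. 209.]
weight_large 0.8 [ 0.4453 -0.161   0.0272] [288. 263.]
weight_large 0.59 [ 0.4423 -0.1039  0.0298] [273. 250.]
weight_small 0.51 [ 0.4836 -0.293   0.0182] [338. 290.]
stylus_stand 0.92 [0.4362 0.3001 0.0323] [196. 186.]
stylus 0.49 [0.4481 0.3137 0.089 ] [197. 166.]
petri_dish 0.71 [ 0.6102 -0.2301  0.015 ] [363. 259.]
tape 0.86 [ 0.583  -0.3261  0.014 ] [383. 284.]
```

View pics/top1.png

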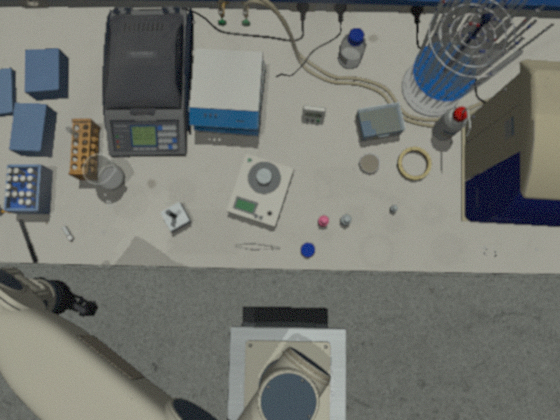

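View pics/scene1.png

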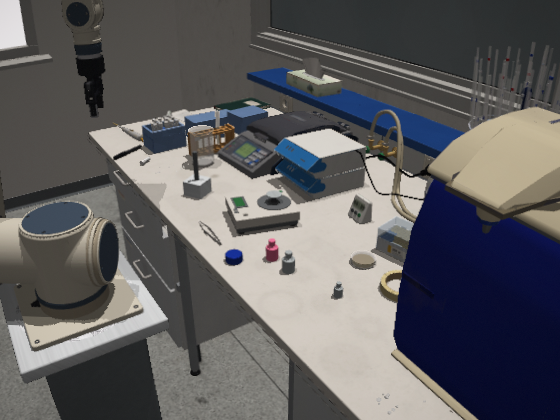

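Top view: candidates for the large weight are the pink one (323,221), the large grey one (345,220) and the small grey one (392,209). I choose (345,220). The balance is turned, with its display at (245,205) and the stylus stand at (175,216).

Run:
```python
from h import *
p=bot.snapshot("top")
save(p,"crop1.png",(225,145,405,235),4.4)
C=cloud(p); 
def sel(lo,hi):
    m=np.all((C>lo)&(C<hi),-1); return C[m],m
# balance housing top
P,m=sel([.38,-.03,.038],[.64,.2,.052]); print("bal",len(P),P.mean(0),np.median(P[:,2]))
r=cv2.minAreaRect(P[:,:2].astype(np.float32)*1000); print(r)
Q,_=sel([.45,0,.06],[.62,.15,.085]); print("pan",len(Q),Q.mean(0),np.median(Q[:,2]),cv2.minEnclosingCircle(Q[:,:2].astype(np.float32)*1000))
for n,c in (("L",(.4466,-.1535)),("P",(.4423,-.1)),("S",(.483,-.287))):
    Q,mm=sel([c[0]-.025,c[1]-.025,.012],[c[0]+.025,c[1]+.025,.07]); print(n,len(Q),Q.mean(0),Q[:,2].max(),cv2.minEnclosingCircle(Q[:,:2].astype(np.float32)*1000))
    T=Q[Q[:,2]>Q[:,2].max()-.008]; print("  knob",T.mean(0),len(T), p["pixels"][mm].mean(0))
S,_=sel([.40,.27,.038],[.49,.36,.052]); print("stand",len(S),S.mean(0),cv2.minAreaRect(S[:,:2].astype(np.float32)*1000))
S,_=sel([.40,.27,.10],[.49,.36,.15]); print("sty",len(S),S.mean(0),np.sort(S[:,2])[-5:],cv2.minEnclosingCircle(S[:,:2].astype(np.float32)*1000))
g,_=sel([.4,-.2,-.01],[.5,-.02,.008]); print("bench z",np.median(g[:,2]))
s=bot.snapshot("scene"); C=cloud(s)
for n,c in (("L",(.4466,-.1535)),("pan",(.54,.08))):
    Q,_=sel([c[0]-.03,c[1]-.03,.012],[c[0]+.03,c[1]+.03,.09]); print(n,len(Q),Q.mean(0),Q.max(0),Q.min(0))
S,_=sel([.40,.27,.06],[.49,.36,.15]); print("sty",len(S),S.mean(0),S.max(0))
```

```text
bal 2800 [0.52302793 0.08670687 0.0452022 ] 0.045204594528933995
((526.5363159179688, 85.89215087890625), (141.02694702148438, 171.40957641601562), 73.56165313720703)
pan 180 [0.5597973  0.07616258 0.06976914] 0.06998648174660493 ((559.6854248046875, 75.77838897705078), 20.7885799407959)
L 100 [ 0.44791919 -0.15224131  0.03793619] 0.05818953594847698 ((449.947265625, -154.0315399169922), 15.579463958740234)
  knob [ 0.44966785 -0.15270814  0.05302172] 20 [113.66 119.53 116.41]
P 95 [ 0.44368011 -0.09036839  0.03844184] 0.057230982794460594 ((444.80242919921875, -91.4525146484375), 14.777165412902832)
  knob [ 0.44544813 -0.09046164  0.05264351] 22 [147.06315789  87.69473684 103.73684211]
S 47 [ 0.48405104 -0.28890514  0.02579182] 0.04045821868038213 ((485.98333740234375, -289.3359069824219), 10.914054870605469)
  knob [ 0.48543312 -0.29009557  0.03568613] 13 [110.25531915 115.25531915 111.59574468]
stand 404 [0.44507638 0.31527757 0.04462808] ((446.56951904296875, 316.8565673828125), (60.97059631347656, 61.28205871582031), 32.04518127441406)
sty 40 [0.44582793 0.31464303 0.12535206] [0.1362342  0.13625607 0.13634409 0.13695122 0.13866746] ((446.23443603515625, 315.9281311035156), 7.038026809692383)
bench z -0.00039537876237449865
L 211 [ 0.44489147 -0.16025638  0.03264357] [ 0.46449714 -0.14031179  0.05628659] [ 0.43425877 -0.17121118  0.01229107]
pan 319 [0.5422844  0.07657859 0.05393228] [0.56988481 0.10987012 0.07307419] [0.51075122 0.05028313 0.0427631 ]
sty 119 [0.44497128 0.31264247 0.09899428] [0.45275641 0.32336457 0.13508835]
```

View pics/crop1.png

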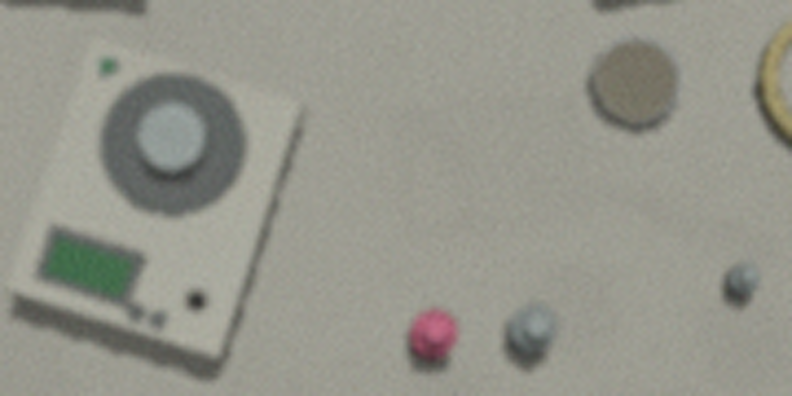

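The crop shows the chosen plain grey large weight at about (345,219), beside the pink look-alike (323,221). The pan is at (264,176) and the dark aperture at (269.5,213). Next I pick up the weight.

Run:
```python
from h import *
for yaw in (90,-90):
    for X in ((.449,-.155,.009),(.5597,.0758,.08),(.446,.316,.086),(.461,.058,.1)):
        q=bot.inverse_kinematics(X,quat(np.radians(yaw))); print(yaw,X,None if q is None else np.round(q,2))
def go(p,y=90): bot.move_pose(p,quat(np.radians(y)))
q=[bot.inverse_kinematics((.449,-.155,.009),quat(np.radians(y))) for y in (90,-90)]
y=90 if q[1] is None or (q[0] is not None and abs(q[0][5])<abs(q[1][5])) else -90
print("yaw",y)
go((.449,-.155,.18),y)
bot.move_linear((.449,-.155,.07),max_speed=.15)
print(bot.move_linear((.449,-.155,.009),max_speed=.05,contact_N=6))
bot.move_gripper(.02,squeeze=45)
o=bot.get_obs(); print(o["time"],o["opening"],o["grasp_force"],o["position"],o["ft_force"])
bot.move_linear((.449,-.155,.16),max_speed=.12)
o=bot.get_obs(); print(o["time"],o["opening"],o["grasp_force"],o["position"],o["ft_force"])
p=bot.snapshot("scene"); save(p,"lift.png",(200,130,400,280),4)
p=bot.snapshot("top"); C=cloud(p)
m=np.all((C>[.43,-.19,.13])&(C<[.47,-.12,.2]),-1);print(m.sum())
```

```text
90 (0.449, -0.155, 0.009) [-0.51  0.31 -0.53  0.73  0.    1.06]
90 (0.5597, 0.0758, 0.08) [-0.01  0.37 -0.22  0.98  0.    1.56]
90 (0.446, 0.316, 0.086) [ 0.46  0.34 -0.25  0.98  0.    2.03]
90 (0.461, 0.058, 0.1) [-0.06  0.2  -0.42  0.96  0.    1.52]
-90 (0.449, -0.155, 0.009) [-0.51  0.31 -0.53  0.73  0.   -2.08]
-90 (0.5597, 0.0758, 0.08) [-0.01  0.37 -0.22  0.98  0.   -1.58]
-90 (0.446, 0.316, 0.086) [ 0.46  0.34 -0.25  0.98  0.   -1.11]
-90 (0.461, 0.058, 0.1) [-0.06  0.2  -0.42  0.96  0.   -1.63]
yaw 90
False
6.4583 0.0282687759074223 44.21905669849366 [ 0.44908221 -0.15502888  0.00931888] [-0.22835851  1.53236864  5.52436044]
7.8667 0.028344283980674415 44.4522447232157 [ 0.4486647  -0.15482621  0.15929761] [-0.45571687 -0.54374901 -0.68970289]
0
```

View pics/lift.png

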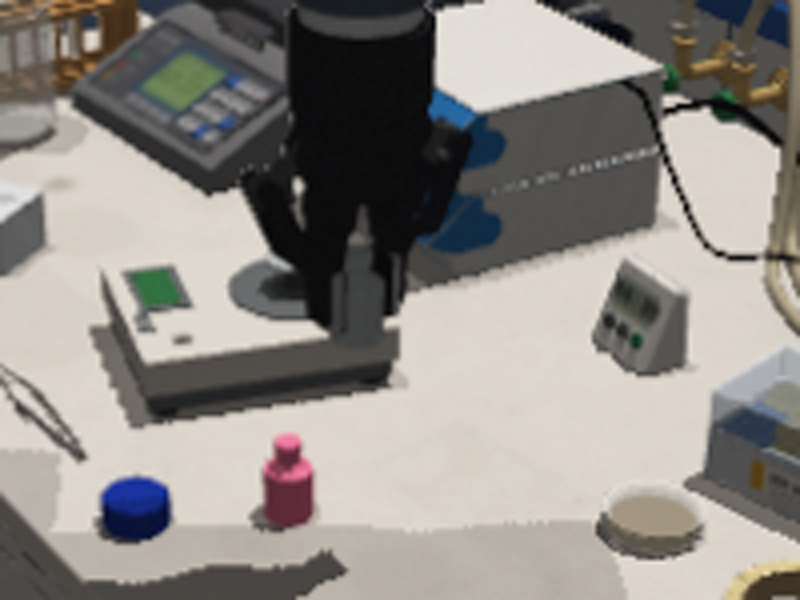

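The large weight is held upright at about (357,290) in the crop, and the pink one is undisturbed at (288,490). Now I place it.

Run:
```python
from h import *
x,y=.5595,.0757
bot.move_pose((x,y,.16),quat(np.pi/2)); bot.pause(.3)
bot.move_linear((x,y,.095),max_speed=.08)
print(bot.move_linear((x,y,.0765),max_speed=.02,contact_N=3))
o=bot.get_obs(); print(o["time"],o["position"],o["ft_force"])
bot.move_gripper(.05); bot.pause(.2)
o=bot.get_obs(); print(o["time"],o["opening"],o["position"],o["ft_force"])
bot.move_linear((x,y,.20),max_speed=.12)
bot.move_gripper(.085)
bot.move_pose((.446,.316,.26),quat(np.pi/2))
p=bot.snapshot("top"); C=cloud(p)
m=np.all((C>[x-.03,y-.03,.09])&(C<[x+.03,y+.03,.14]),-1); Q=C[m]; print("weight",len(Q),Q.mean(0),Q[:,2].max(),cv2.minEnclosingCircle(Q[:,:2].astype(np.float32)*1000))
save(p,"placed_top.png",(225,145,345,235),4)
p=bot.snapshot("scene");save(p,"placed.png",(200,150,320,240),6); C=cloud(p)
m=np.all((C>[x-.03,y-.03,.075])&(C<[x+.03,y+.03,.14]),-1); Q=C[m]; print("weight",len(Q),Q.mean(0),Q.min(0),Q.max(0))
print(bot.get_obs()["time"])
```

```text
True
10.9583 [0.55936789 0.07569374 0.07939087] [-0.04189954 -0.79838787  4.46725708]
11.5 0.04949083361904382 [0.55879127 0.07572166 0.0787175 ] [ 0.06634967 -0.34803063  0.77384146]
weight 100 [0.55688999 0.07641881 0.10946369] 0.12949356849075921 ((558.7298583984375, 76.88214111328125), 15.353904724121094)
weight 176 [0.55423621 0.07018814 0.09841433] [0.54246649 0.05912994 0.07502224] [0.57181602 0.08642373 0.12529029]
14.2583
```

View pics/placed.png

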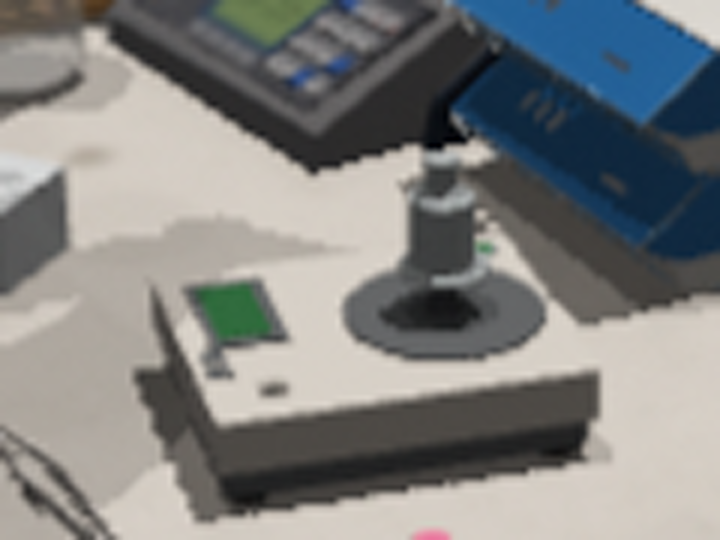

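The weight stands upright and released on the pan at about (443,240) in the crop. The aperture shows at (273,390). Next is the stylus.

Run:
```python
from h import *
x,y=.446,.3155
bot.move_linear((x,y,.16),max_speed=.2)
print(bot.move_linear((x,y,.084),max_speed=.08,contact_N=5))
bot.move_gripper(.005,squeeze=60)
o=bot.get_obs(); print(o["time"],o["opening"],o["grasp_force"],o["position"],o["ft_force"])
bot.move_linear((x,y,.19),max_speed=.08)
o=bot.get_obs(); print(o["opening"],o["ft_force"])
ax,ay=.461,.0583
bot.move_pose((ax,ay,.19),quat(np.pi/2)); bot.pause(.3)
bot.move_linear((ax,ay,.145),max_speed=.08)
o=bot.get_obs(); print(o["time"],o["position"],o["ft_force"])
p=bot.snapshot("scene"); save(p,"sty.png",(200,130,320,230),6)
C=cloud(p)
for lo,hi in ((.06,.1),(.105,.14)):
    m=np.all((C>[ax-.03,ay-.03,lo])&(C<[ax+.03,ay+.03,hi]),-1); Q=C[m]; v,u=np.nonzero(m)
    if len(Q): print(lo,len(Q),Q.mean(0),Q.min(0),Q.max(0),u.mean(),v.mean())
print("exp tip px",pix(p,[(ax,ay,.061),(ax,ay,.045),(ax,ay,.106)]))
t=bot.snapshot("top"); save(t,"sty_top.png",(225,165,325,240),7)
```

```text
False
16.6667 0.012335612072472796 58.35699073970318 [0.44597893 0.3155165  0.08415664] [-0.90701738 -0.64443617  2.88414472]
0.01248773280333887 [ 0.29667515  0.15264602 -0.23185187]
20.1583 [0.46121272 0.0582855  0.14528676] [0.03602795 0.96996612 0.09659621]
0.06 36 [0.46037287 0.06132652 0.07996502] [0.45578998 0.05688382 0.06134142] [0.46489666 0.06592984 0.09963031] 243.91666666666666 201.72222222222223
0.105 74 [0.45899308 0.05837323 0.12337398] [0.45290222 0.05164686 0.10633896] [0.46803517 0.06630089 0.13985438] 243.52702702702703 187.0
exp tip px [[244.94230617 208.68095672]
 [245.12085364 214.12657099]
 [244.43459737 193.01461845]]
```

View pics/sty.png

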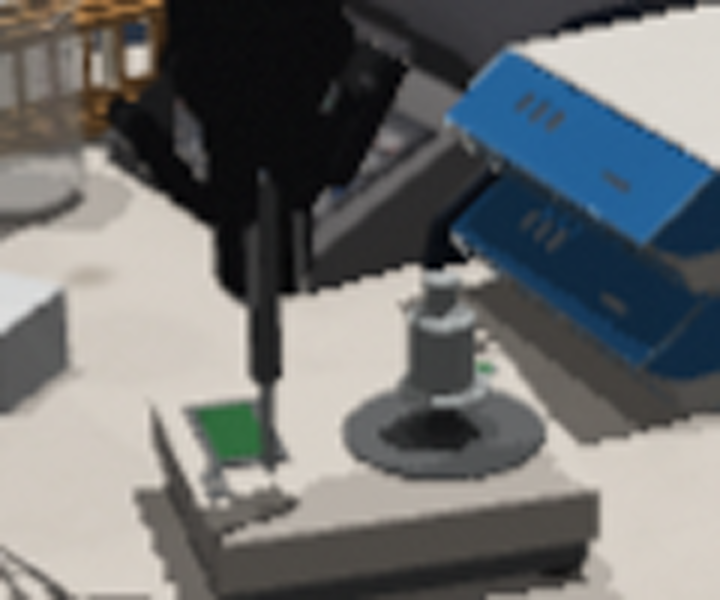

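The stylus hangs straight in the grip, with its tip at about (268,463) in the crop, just above the aperture. I'll refine the aperture position from the earlier crops.

Run:
```python
from h import *
from scipy.optimize import fsolve
def cen(f,c,r,o,s):
    g=cv2.cvtColor(cv2.imread("pics/"+f),cv2.COLOR_BGR2GRAY).astype(float)
    w=g[c[1]-r[1]:c[1]+r[1]+1,c[0]-r[0]:c[0]+r[0]+1]; b=np.median(np.r_[w[0],w[-1],w[:,0],w[:,-1]])
    d=np.clip(b-w-12,0,None); v,u=np.mgrid[:w.shape[0],:w.shape[1]]
    return np.array([((u*d).sum()/d.sum()+c[0]-r[0]+.5)/s-.5+o[0],((v*d).sum()/d.sum()+c[1]-r[1]+.5)/s-.5+o[1]])
def ray(p,px,z): return fsolve(lambda a:pix(p,[(a[0],a[1],z)])[0]-px,[.46,.058])
t=bot.snapshot("top"); s=bot.snapshot("scene")
a=cen("crop1.png",(196,300),(16,16),(225,145),792/180); b=cen("placed.png",(273,388),(24,15),(200,150),6)
print(a,ray(t,a,.045)); print(b,ray(s,b,.045))
# stylus in scene: centroid of rod columns per row now
C=cloud(s)
for z in (.068,.075,.085,.115,.125,.135):
    m=np.all((C>[.435,.03,z-.004])&(C<[.485,.09,z+.004]),-1); v,u=np.nonzero(m)
    if len(u): print(z,len(u),u.mean(), pix(s,[C[m].mean(0)])[0], "axis pred u",np.interp(v.mean(),*(lambda q:(q[::-1,1],q[::-1,0]))(pix(s,[(.4612,.0583,k) for k in np.linspace(.04,.16,20)]))))
```

```text
[269.15879781 212.90303343] [0.46193376 0.05774112]
[245.1632634 214.5037722] [0.46009359 0.05653075]
0.068 7 244.14285714285714 [244.14303119 205.42898785] axis pred u 244.9046122878783
0.075 9 244.0 [244.00006587 204.00022811] axis pred u 244.8582304525086
0.085 9 244.0 [244.00021361 200.33360216] axis pred u 244.73948659626376
0.115 16 243.25 [243.24941385 190.12458906] axis pred u 244.41147468266908
0.125 17 243.41176470588235 [243.41221437 186.58850543] axis pred u 244.29870549555255
0.135 18 243.66666666666666 [243.66670386 182.72109278] axis pred u 244.17593338372433
```

Run:
```python
from h import *
x,y=.4625,.0570
bot.move_linear((x,y,.145),max_speed=.05); bot.pause(.3)
f0=np.mean([bot.get_obs()["ft_force"] for _ in range(3)],0)
hit=bot.move_linear((x,y,.1135),max_speed=.02,contact_N=3)
o=bot.get_obs(); print(hit,o["time"],o["position"],o["ft_force"]-f0,f0)
if not hit:
    for z in (.111,.109,.1075):
        h=bot.move_linear((x,y,z),max_speed=.01,contact_N=6); bot.pause(.3)
        o=bot.get_obs(); print(h,o["position"],o["ft_force"]-f0,o["opening"])
        if h: break
print(o["time"])
s=bot.snapshot("scene"); save(s,"in.png",(200,130,320,230),6)
```

```text
False 22.6333 [0.46254408 0.0570077  0.11360509] [ 0.25879699 -0.76330537  0.66645753] [ 0.36237784  0.33376441 -0.73594055]
False [0.46250921 0.05701411 0.11103494] [ 0.10370934 -0.85245149  0.30940821] 0.012415946819662268
False [0.46258713 0.05701436 0.10906036] [-0.66384821  0.13590081  1.64388968] 0.012686383949158959
False [0.46253867 0.05700004 0.10755704] [ 0.09946709 -0.5137314   3.38302546] 0.012600060956545703
24.5833
```

View pics/in.png

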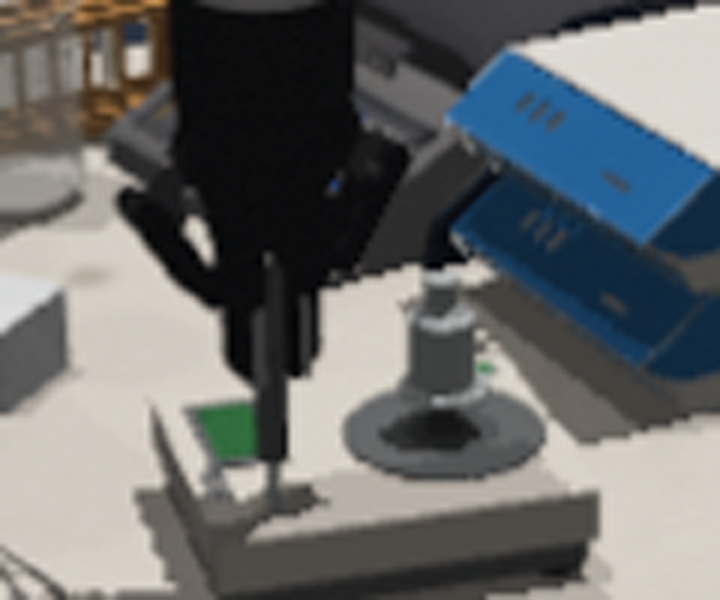

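The tip is inside the aperture at about (275,490) and has just met the button's spring. Next I press with averaged force readings, aiming for about 4.4 N, which is roughly 4.7 mm of travel.

Run:
```python
from h import *
x,y=.4625,.0570
def f():
    a=[]
    for _ in range(12): bot.pause(.04); a.append(bot.get_obs()["ft_force"])
    return np.mean(a,0)
for z in (.1075,.1062,.1052,.1046,.1040,.1035):
    bot.move_linear((x,y,z),max_speed=.01,contact_N=8)
    F=f(); o=bot.get_obs(); print(z,o["position"].round(5) if hasattr(o["position"],"round") else o["position"],F.round(2),round(o["opening"],4))
    if F[2]+.5>4.4: break   # idle reading with stylus about -0.5
print(o["time"])
```

```text
0.1075 [0.46253 0.057   0.10752] [0.6  0.13 1.84] 0.0126
0.1062 [0.46251 0.05701 0.10621] [ 0.5  -0.16  2.59] 0.0127
0.1052 [0.4625  0.057   0.10521] [ 0.43 -0.36  3.06] 0.0125
0.1046 [0.46251 0.05701 0.10461] [ 0.35 -0.09  3.86] 0.0125
0.104 [0.46253 0.057   0.10406] [-0.11 -0.16  5.3 ] 0.0124
28.4167
```

Run:
```python
from h import *
def f():
    a=[]
    for _ in range(50): bot.pause(.04); a.append(bot.get_obs()["ft_force"])
    return np.mean(a,0),np.std(a,0)
print(f()); o=bot.get_obs(); print(o["time"],o["opening"],o["grasp_force"],o["position"])
t=bot.snapshot("top"); C=cloud(t)
m=np.all((C>[.53,.045,.09])&(C<[.59,.106,.14]),-1); Q=C[m]; print(len(Q),cv2.minEnclosingCircle(Q[:,:2].astype(np.float32)*1000))
```

```text
(array([ 0.06358122, -0.03661701,  5.15507597]), array([0.50353687, 0.43694443, 0.55852378]))
30.5 0.012386495947417694 59.07726712524891 [0.46251463 0.05698251 0.1040779 ]
0 ((0.0, 0.0), 0.0)
```

Run:
```python
from h import *
def f():
    a=[]
    for _ in range(40): bot.pause(.04); a.append(bot.get_obs()["ft_force"][2])
    return np.mean(a)
for z in (.1049,.1045):
    bot.move_linear((.4625,.0570,z),max_speed=.01); print(z,f(),bot.get_obs()["position"])
print(bot.get_obs()["time"])
```

```text
0.1049 3.574317843411252 [0.46249294 0.05698382 0.10488891]
0.1045 3.6895736339803493 [0.46252888 0.05699779 0.10451756]
34.3833
```

Run:
```python
from h import *
s=bot.snapshot("scene"); C=cloud(s); m=np.all((C>[.53,.045,.075])&(C<[.59,.106,.14]),-1); print(m.sum(),C[m].mean(0),C[m].max(0))
o=bot.get_obs(); print(o["time"],o["grasp_force"]); print(bot.close_job())
```

```text
179 [0.55421348 0.06990391 0.09853939] [0.57124188 0.08851815 0.12361686]
34.4333 58.79934914410114
the job is handed in; nothing more can be done
None
```

I handed in the job at 34 s: the large weight stands upright and released on the pan, and the gripped stylus is holding the calibration button an estimated 4–5 mm down (from position and about 4 N), past the 3.5 mm it needs.

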